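# Set nested lids on a pot, unhook the drop lid and hold up the glass lid alone

## Task

The small pot of potatoes is to steam under its wooden drop lid, which hangs hooked under the glass lid waiting on the trivet. Pick up the two nested lids by the black handle, lower them together gently onto the pot until the drop lid rests on the step inside and the glass lid on the rim, then unhook the drop lid with a quarter turn of the glass lid. Lift the glass lid alone straight up, without lifting or tipping the drop lid, and finish while still holding it level and still, about a hand's breadth (10 cm) above the rim of the pot; leave the pot where it stands and do not disturb the other things.

Things in the scene. Friction and masses are not known exactly. Their poses are not given: they have to be found in the camera images.
- lid_grip (a point): Centre of the black bridge handle on the glass lid: a bar 66 mm long (x), 16 mm wide (y), 26 mm high (13 mm above and below this point); take it across its width from above. The lid is a low clear glass dome with a steel rim band, 156 mm across, 0.2 to 0.4 kg; dome top 22 mm and flat underside 45 mm below this point. z up.
- lid_underside (a point): Centre of the glass lid's flat underside, 45 mm under the handle's centre, same axes. Two steel catch feet hang 21 mm below it, on +x and -x, and carry the ends of the drop lid's hammer-head bar. Lips on the feet keep the bar from turning while the drop lid hangs; with both lids resting on the pot the feet are 5 mm clear below the bar and the catch turns freely, either way.
- drop_lid_base (a point): Underside centre of the wooden drop lid: disc 131 mm across, 5 mm thick, lower edge bevelled, 0.16 kg, with a stem and hammer-head bar (44 x 12 mm, along x, top 22 mm up). Starts hooked, x along the glass lid's x. Glass lid's underside is above this point by 28 mm on the trivet, 35 mm hanging, 30 mm with both on the pot. The catch is free when the x axes are 65 to 115 degrees apart.
- pot_step (a point): Centre of the step inside the pot, on the pot's axis, 65 mm above the hob; the drop lid rests here on a ledge of inner diameter 116 mm. The collar above the step has an inner diameter of 142 mm (5.5 mm play all round the drop lid). z up. The pot is blue-grey enamelled steel, loose, 1.2 to 1.7 kg, with potatoes inside.
- pot_rim (a point): Centre of the pot's mouth at rim height, 95 mm above the hob, 30 mm above the step; outer diameter 150 mm. Two loop handles, on +y and -y of this frame, reach 107 mm from the axis at 83 mm above the hob. The glass lid's rim lies on this rim, held only by its weight.
- trivet: Round dark wooden trivet, 158 mm in diameter and 12 mm thick, fixed on the hob; origin at the centre of its underside. The lid set stands on it at the start; its place and the pot's may be exchanged.
- spice_jar: Spice jar with a black cap and a pale label, diameter 41 mm, 105 mm high, at the back left of the hob; origin at its foot. Leave it alone.
- kitchen_timer: White round kitchen timer, 68 mm in diameter, 58 mm high, at the back of the hob; origin at its foot. Leave it alone.
- honey_jar: Honey jar with a white lid, diameter 64 mm, 97 mm high, at the back of the hob; origin at its foot. Leave it alone.
- tea_carton: Small cream carton, 64 x 23 x 86 mm, standing at the back of the hob; origin at its foot. Leave it alone.
- pepper_jar: Second spice jar with a black cap and a dark label, diameter 41 mm, 105 mm high, at the back right of the hob; origin at its foot. Leave it alone.

How it is judged:
By the outcome, as a careful person would: the job done as asked, in the order asked, and still so for the second after the job is handed in, while the arm keeps its last pose, push and grip.
It also fails if it takes over 54 s, if anything falls off the work surface, if the arm or the gripper's body presses on something with over 40 N, if the wrist force passes 120 N, or if a joint passes its speed limit or range.

## Robot

A 7-joint arm with a two-finger parallel gripper is mounted at the origin on a cart in front of the work surface, level with it; the furniture and walls round the work are solid. World frame = base frame: x ahead of the robot, y to its left, z up, the work surface at z = 0. Lengths are in m, angles in rad, forces in N, time in s.
With the tool pointing down it reaches from about 0.35 to 0.9 m from the base axis. Payload 8.1 kg.
Tool frame: the origin (TCP) lies between the finger pads; the fingertips stand 25 mm ahead of it and the grasp point (between the pads) lies 6 mm ahead of it; z points along the fingers, y is the direction in which the jaws open and shut (so a half turn about z gives the same grasp; the last joint's range is limited). The gripper opens to 92 mm and grips with 3 to 60 N. Pads are 19 mm wide; open, the fingers measure 130 mm over their backs; the gripper's body (75 mm by 190 mm) begins 47 mm behind the grasp point.
Start: joints at [1.212, 0.434, 0.025, 1.573, -0.012, 1.134, -0.075], TCP at [0.158, -0.605, 0.252] pointing down, gripper open.
Joint ranges: [-2.62, 2.62], [-0.44, 2.09], [-1.27, 1.32], [0.08, 2.57], [-1.32, 4.46], [0.12, 2], [-2.74, 2.74]. Speed limits (rad/s): [2.22, 2.22, 3.01, 3.01, 3.14, 3.14, 3.14].

## Interface

Orientations are given as a rotation vector (axis times angle).
In Python, from cell import * gives the robot as it stands.
- The arm moves only by the shell command python3 -m jog 'ROWS' [FORCE]. ROWS is JSON, one flat list of numbers, 5 for each row, row after row: the finger opening in mm, from 0 to 91.8, then the shift along the tool's x, y, z in units of 40 mm (1.0 is 40 mm), then the turn about the tool's z in units of 6 degrees (1.0 is 6 degrees). A call has 1 to 20 rows; each row shifts and turns the pose as measured when the row begins, along the tool's axes as they then stand; what a row does not reach is not made up. A row lasts 1/12 s, in which the tool goes at most 41.7 mm and 7.16 degrees, less where a joint would pass 70% of its speed; a pose out of reach is approached as far as the arm can. A call is refused whole if a number of a shift passes 1 or a number of a turn 1, either way. A call with a gripper value outside its range is refused whole. The fingers move at their own pace and stop on an object; FORCE is the grip in N (left out, the last holds). Time passes only in rows, so rows that do not move let the fingers close. It gives the time, the measured TCP pose, the force and the opening at its end, in the units of the state.
- observe(): the state, without advancing time (a new reading comes with each control period).
- get_image(name): name is "side" or "top" or "wrist"; returns the picture (480x640x3 uint8, red, green, blue); there is no depth.
- camera_params(name): a dict with "intrinsics" (3x3 intrinsics, pixels), "xyz" and "orientation" of the camera in the world. Camera axes: x right, y down, z forward; pixel columns grow to the right and rows downward; lengths in m; the calibration is good to about 2 mm. A picture is of the moment at which its call begins: read the wrist's pose just before it. camera_params takes no time and is no camera call; for the wrist camera it gives the pose at the moment of the call.
- sign_off(): hands the job in, once; it reports no verdict.
The state is a dict: "clock": time; "joints": joint angles; "dq": joint speeds; "joint_efforts": joint torques, N m; "position": TCP position; "ee_rot": TCP orientation; "force": force on the tool from outside, world axes, zero at the start; "ft_torque": the same for the moment, N m; "width": opening from 0.0 (shut) to 1.0 (fully open).
Only numpy, scipy, OpenCV 4.12 (cv2) and the standard library are available. Lean on these libraries where they do the work, as an engineer would, in place of code of your own. Each camera call takes 0.05 s, during which the arm holds its last target. There are 200 camera calls.

## Working session

There is one attempt and no reset: what is moved stays moved. The work goes in short steps, Python scripts to look and compute and a shell command to move; the robot and the scene stay as the last step left them, time stands still between calls to the robot, and variables do not carry over. Pictures are saved under pics/ and viewed, about 8 in all and at most 12, crops included, and the job is handed in when it is done.

```bash
mkdir -p pics; ls
python3 - <<'E'
from cell import *
import cv2,numpy as np
np.set_printoptions(precision=4,suppress=True)
for n in("top","side"):
    im=get_image(n); cv2.imwrite(f"pics/{n}0.png",im[:,:,::-1]); print(n,camera_params(n))
print(observe())
E
```

```text
pics
top {'intrinsics': array([[580.5276,   0.    , 326.6339],
       [  0.    , 580.5276, 256.5331],
       [  0.    ,   0.    ,   1.    ]]), 'xyz': array([0.5393, 0.026 , 1.0392]), 'orientation': array([-2.2323,  2.1673, -0.0406])}
side {'intrinsics': array([[480.4216,   0.    , 310.7675],
       [  0.    , 480.4216, 243.6758],
       [  0.    ,   0.    ,   1.    ]]), 'xyz': array([ 0.4817, -0.7029,  0.4697]), 'orientation': array([-2.0606,  0.1232, -0.1074])}
{'clock': 0.1, 'joints': array([ 1.2124,  0.4352,  0.025 ,  1.574 , -0.0116,  1.134 , -0.0751]), 'dq': array([-0.001 , -0.0024, -0.0007, -0.0023, -0.0001, -0.0004,  0.0013]), 'joint_efforts': array([  0.0034, -66.9124,   0.9881, -31.5146,  -0.0606,   0.0374,
        -0.    ]), 'position': array([ 0.158 , -0.6043,  0.251 ]), 'ee_rot': array([-3.1146, -0.4004,  0.0005]), 'force': array([-1.3378, -0.9149,  0.3789]), 'ft_torque': array([-0.0041,  0.0229,  0.0367]), 'width': 1.0010734911878856}
```

View pics/top0.png

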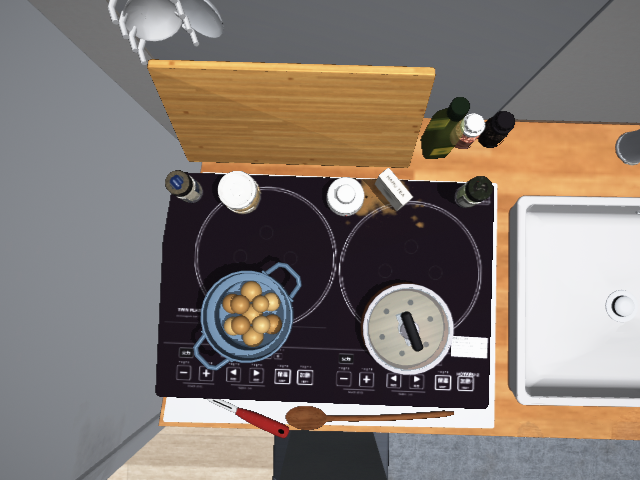

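View pics/side0.png

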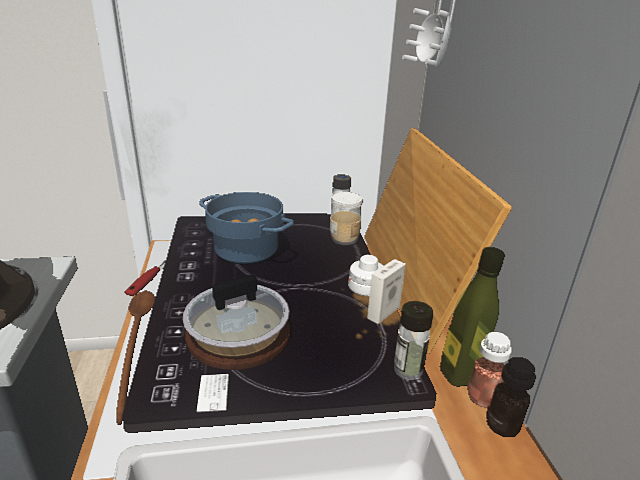

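Top view: pot centre is about (247,316) with its handles along the image diagonal. The lid is at about (408,329), with its black handle from (404,312) to (418,348). In the side view, the lid handle is at (234,292) and the pot rim at (245,205). Next I'll measure them.

```bash
cat > h.py <<'E'
from cell import *
import cv2,numpy as np
from scipy.spatial.transform import Rotation as R
np.set_printoptions(precision=4,suppress=True)
def ray(n,u,v):
    c=camera_params(n);d=R.from_rotvec(c["orientation"]).as_matrix()@np.linalg.inv(c["intrinsics"])@[u,v,1.]
    return np.array(c["xyz"]),d
def onz(n,u,v,z):
    o,d=ray(n,u,v);return o+d*(z-o[2])/d[2]
def tri(a,b):
    (o,d),(p,e)=ray(*a),ray(*b)
    s=np.linalg.lstsq(np.c_[d,-e],p-o,rcond=None)[0]
    A,B=o+s[0]*d,p+s[1]*e
    return (A+B)/2,np.linalg.norm(A-B)
def proj(n,P):
    c=camera_params(n);q=R.from_rotvec(c["orientation"]).as_matrix().T@(np.asarray(P)-c["xyz"])
    q=c["intrinsics"]@q;return q[:2]/q[2]
E
python3 - <<'E'
from h import *
t=cv2.imread("pics/top0.png");s=cv2.imread("pics/side0.png")
def blob(m,p):
    n,l,st,c=cv2.connectedComponentsWithStats(m.astype(np.uint8));k=l[p[1],p[0]];print("lab",k,st[k],c[k]);return (l==k).astype(np.uint8),c[k]
gt=t.max(2)<60
m,c=blob(gt,(411,330)); print(cv2.minAreaRect(cv2.findNonZero(m)))
gs=s.max(2)<60
m2,c2=blob(gs,(225,293))
print("tri",tri(("top",*c),("side",*c2)),"z=.085",onz("top",*c,.098))
(bx,a,ang)=cv2.minAreaRect(cv2.findNonZero(m));b=cv2.boxPoints((bx,a,ang))
W=[onz("top",*q,.098)[:2] for q in b];print(np.array(W))
# hues
for n,im,p in(("top",t,[(210,300),(290,300),(247,272)]),("side",s,[(245,240)])):
    for q in p: print(n,q,im[q[1],q[0]])
A=cv2.resize(t[255:385,190:310],None,fx=4,fy=4,interpolation=2)
B=cv2.resize(s[180:270,190:300],None,fx=3,fy=3,interpolation=2)
o=np.zeros((520,800,3),np.uint8);o[:520,:480]=A;o[:270,480:800]=B[:,:320]
cv2.imwrite("pics/c1.png",o)
E
```

```text
lab 82 [401 312  22  39 404] [411.495  330.9257]
((411.4452209472656, 331.0205383300781), (40.84736251831055, 10.18257999420166), 69.44395446777344)
lab 8 [  118   217   319   216 33454] [276.6253 336.0016]
tri (array([ 0.4856, -0.128 ,  0.0075]), np.float64(0.06554277621167717)) z=.085 [ 0.4605 -0.1113  0.098 ]
[[ 0.4877 -0.0912]
 [ 0.4939 -0.1065]
 [ 0.4331 -0.1311]
 [ 0.4269 -0.1158]]
top (210, 300) [172 144 114]
top (290, 300) [154 127  99]
top (247, 272) [172 142 113]
side (245, 240) [83 70 58]
```

View pics/c1.png

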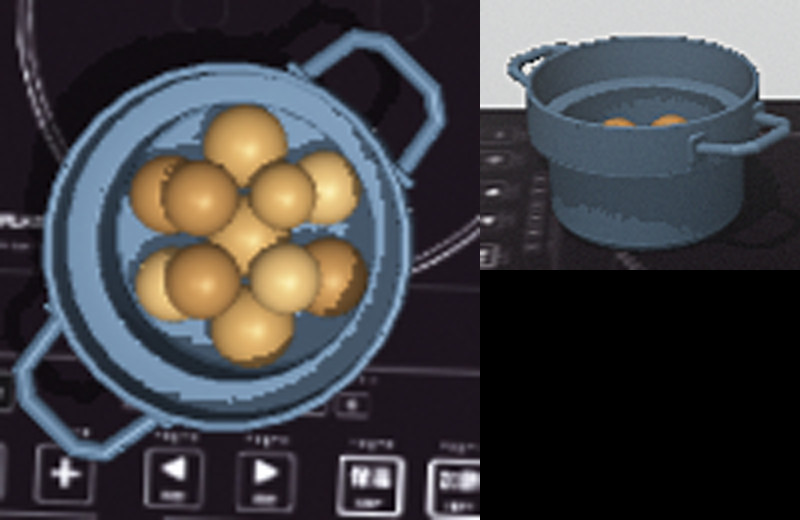

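The crop shows the rim cleanly: outer left edge near crop x=45, outer bottom near y=430, and loop handles at upper right and lower left. The lid handle measures 66 x 16.5 mm at z=0.098, which matches the given size, so the hob is at z≈0. I'll fit the pot rim on the side away from the camera.

Run:
```python
from h import *
from scipy.optimize import least_squares
t=cv2.imread("pics/top0.png").astype(int);s=cv2.imread("pics/side0.png")
m=((t[:,:,0]-t[:,:,2]>12)).astype(np.uint8); m[:, :190]=0;m[:,310:]=0;m[:250]=0;m[385:]=0
m0=m.copy();m=cv2.morphologyEx(m,cv2.MORPH_CLOSE,np.ones((3,3)))
c=max(cv2.findContours(m,cv2.RETR_EXTERNAL,cv2.CHAIN_APPROX_NONE)[0],key=cv2.contourArea)[:,0]
P=np.array([onz("top",*q,.095)[:2] for q in c])
n=np.array([.539,.026]);ctr=np.array([.48,.165])
for i in range(8):
    d=P-ctr;r=np.linalg.norm(d,axis=1);out=(d@(ctr-n))/r/np.linalg.norm(ctr-n)
    k=(out>0.0)&(abs(r-.075)<(.006 if i else .012))
    f=least_squares(lambda x:np.linalg.norm(P[k]-x[:2],axis=1)-x[2],[*ctr,.075],loss="soft_l1",f_scale=.001).x
    g=least_squares(lambda x:np.linalg.norm(P[k]-x[:2],axis=1)-.0755,ctr,loss="soft_l1",f_scale=.001).x
    ctr=g
print("free",f,"fixed",g,k.sum())
# handles: blue pixels beyond r>.085 at z=.083
ys,xs=np.nonzero(m0);Q=np.array([onz("top",x,y,.083)[:2] for x,y in zip(xs,ys)])-g
rr=np.linalg.norm(Q,axis=1);Q=Q[(rr>.085)&(rr<.115)]
a=np.arctan2(Q[:,1],Q[:,0]);print("handle axis deg",np.degrees(np.angle(np.exp(2j*a).mean()))/2, "max r",rr[rr<.12].max())
h=np.array([.4605,-.1113])
# lid band circle
o=cv2.imread("pics/top0.png");
def circ(im,n,c,z,r,col):
    p=np.array([proj(n,[c[0]+r*np.cos(u),c[1]+r*np.sin(u),z]) for u in np.linspace(0,6.283,80)])
    cv2.polylines(im,[np.round(p*4*16).astype(int)],True,col,1,cv2.LINE_AA,4)
O=[]
for n,im,(x0,y0),cs in(("top",o,(190,255),[(g,.095,.075),(g,.065,.058)]),("side",s,(190,180),[(g,.095,.075)]),("top",o,(350,265),[(h,.04,.078)]),("side",s,(175,265),[(h,.04,.078)])):
    big=cv2.resize(im,None,fx=4,fy=4,interpolation=0)
    for q in cs: circ(big,n,*q,(0,0,255))
    O.append(cv2.resize(big[y0*4:y0*4+480,x0*4:x0*4+480],(390,295) if 0 else (300,300),interpolation=cv2.INTER_AREA))
cv2.imwrite("pics/c2.png",np.vstack([np.hstack(O[:2]),np.hstack(O[2:])]))
```

```text
free [0.4757 0.1577 0.0741] fixed [0.4767 0.1559] 107Traceback (most recent call last):
  File "<stdin>", line 17, in <module>
  File "h.py", line 9, in onz
    o,d=ray(n,u,v);return o+d*(z-o[2])/d[2]
        ~~~^^^^^^^
  File "h.py", line 6, in ray
    c=camera_params(n);d=R.from_rotvec(c["orientation"]).as_matrix()@np.linalg.inv(c["intrinsics"])@[u,v,1.]
ValueError: time passes only in moves, steps and waits
```

```bash
python3 - <<'E'
s=open("h.py").read().replace("def ray","from functools import lru_cache\ncamera_params=lru_cache(None)(camera_params)\ndef ray",1);open("h.py","w").write(s)
E
python3 - <<'E'
from h import *
from scipy.optimize import least_squares
t=cv2.imread("pics/top0.png").astype(int);s=cv2.imread("pics/side0.png")
m=((t[:,:,0]-t[:,:,2]>12)).astype(np.uint8); m[:, :190]=0;m[:,310:]=0;m[:250]=0;m[385:]=0
c=max(cv2.findContours(m,cv2.RETR_EXTERNAL,cv2.CHAIN_APPROX_NONE)[0],key=cv2.contourArea)[:,0]
P=np.array([onz("top",*q,.095)[:2] for q in c])
n=np.array([.539,.026]);ctr=np.array([.476,.157])
for i in range(8):
    d=P-ctr;r=np.linalg.norm(d,axis=1);out=(d@(ctr-n))/r/np.linalg.norm(ctr-n)
    k=(out>-.3)&(abs(r-.0745)<.003)
    ctr=least_squares(lambda x:np.linalg.norm(P[k]-x[:2],axis=1)-.0746,ctr,loss="soft_l1",f_scale=.001).x
    f=least_squares(lambda x:np.linalg.norm(P[k]-x[:2],axis=1)-x[2],[*ctr,.075],loss="soft_l1",f_scale=.001).x
g=ctr;print("free",f,"fixed",g,k.sum())
ys,xs=np.nonzero(m);Q=np.array([onz("top",x,y,.083)[:2] for x,y in zip(xs,ys)])-g
rr=np.linalg.norm(Q,axis=1);Q=Q[(rr>.085)&(rr<.115)]
a=np.arctan2(Q[:,1],Q[:,0]);print("handle axis deg",np.degrees(np.angle(np.exp(2j*a).mean()))/2, "max r",rr[rr<.12].max())
h=np.array([.4605,-.1113])
o=cv2.imread("pics/top0.png")
def circ(im,n,c,z,r,col):
    p=np.array([proj(n,[c[0]+r*np.cos(u),c[1]+r*np.sin(u),z])+.5 for u in np.linspace(0,6.283,80)])
    cv2.polylines(im,[np.round(p*4*16).astype(int)],True,col,1,cv2.LINE_AA,4)
O=[]
for n,im,(x0,y0),cs in(("top",o,(190,255),[(g,.095,.075),(g,.065,.058)]),("side",s,(190,170),[(g,.095,.075)]),("top",o,(350,265),[(h,.04,.078)]),("side",s,(175,250),[(h,.04,.078)])):
    big=cv2.resize(im,None,fx=4,fy=4,interpolation=0)
    for q in cs: circ(big,n,*q,(0,0,255))
    O.append(cv2.resize(big[y0*4:y0*4+480,x0*4:x0*4+480],(300,300),interpolation=cv2.INTER_AREA))
cv2.imwrite("pics/c2.png",np.vstack([np.hstack(O[:2]),np.hstack(O[2:])]))
E
```

```text
free [0.4761 0.1572 0.0743] fixed [0.4763 0.1568] 126
handle axis deg -43.55531652315205 max r 0.10837230563632776
```

View pics/c2.png

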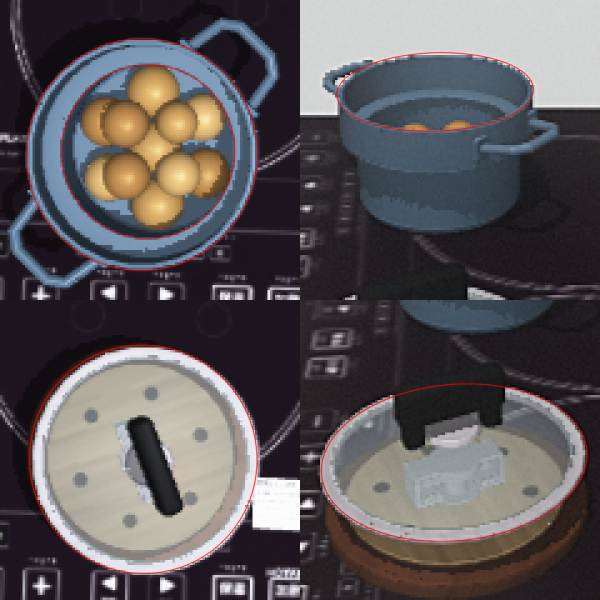

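The red projected circles land on the pot rim (both views) and the lid rim to within about a pixel. So the pot axis is about (0.476,0.157), the lid handle is at (0.4605,-0.1113), and the handle's long axis is at 22°. Now I'll approach above the lid.

```bash
cat >> h.py <<'E'
def go(x,y,z,yaw,note=""):
    s=observe();M=R.from_rotvec(s["ee_rot"]).as_matrix()
    d=M.T@(np.array([x,y,z])-s["position"])/.04
    cy=np.degrees(np.arctan2(M[1,0],M[0,0]));w=(yaw-cy+180)%360-180
    print("t",round(s["clock"],2),"pos",s["position"],"yaw",round(cy,2),"tilt",np.round(np.degrees(np.arccos(-M[2,2])),2),"F",s["force"],"T",s["ft_torque"],"w",round(s["width"]*91.8,1))
    print("units to go",d,"turn",round(-w/6,2),"j",s["joints"])
E
python3 -m jog '[91,0.68,-0.5,0,-0.6, 91,0.68,-0.5,0,-0.6, 91,0.68,-0.5,0,0, 91,0.68,-0.5,0,0, 91,0.68,-0.5,0,0, 91,0.68,-0.5,0,0, 91,0.68,-0.5,0,0, 91,0.68,-0.5,0,0, 91,0.68,-0.5,0,0, 91,0.68,-0.5,0,0, 91,0.68,-0.5,0,0, 91,0.68,-0.5,0,0, 91,0.68,-0.5,0,0, 91,0.68,-0.5,0,0, 91,0.5,-0.4,0,0, 91,0.3,-0.2,0,0, 91,0,0,0,0]'
python3 -c "
from h import *
go(.4605,-.1113,.2,22)"
```

```text
clock: 1.52
position: [0.4379, -0.1495, 0.2451]
ee_rot: [-3.077, -0.597, 0.011]
force: [-0.6, -0.9, -0.1]
width: 0.993
t 1.52 pos [ 0.4379 -0.1495  0.2451] yaw 21.95 tilt 0.58 F [-0.5784 -0.9118 -0.0805] T [ 0.0202  0.0241 -0.0272] w 91.1
units to go [ 0.8864 -0.6653  1.1283] turn -0.01 j [ 0.4775  0.2058 -0.3064  1.9335  0.0674  1.022  -1.0463]
```

```bash
python3 -m jog '[91,0.45,-0.33,0.4,0, 91,0.3,-0.22,0.3,0, 91,0.14,-0.12,0.2,0, 91,0,0,0.1,0, 91,0,0,0,0]' >/dev/null
python3 -c "
from h import *
go(.4605,-.1113,.094,22)
im=get_image('wrist');cv2.imwrite('pics/w1.png',im[:,:,::-1])
print(camera_params('wrist'),proj('wrist',[.4605,-.1113,.098]),proj('wrist',[.4605+.033*.927,-.1113+.033*.375,.098]),proj('wrist',[.4605-.033*.927,-.1113-.033*.375,.098]))
"
```

```text
t 1.93 pos [ 0.4602 -0.1119  0.2031] yaw 21.93 tilt 0.61 F [-0.4441 -0.4896 -0.1173] T [-0.0189 -0.0057  0.0005] w 91.0
units to go [0.0335 0.0107 2.7275] turn -0.01 j [ 0.3954  0.2729 -0.3258  1.9653  0.1035  0.9297 -1.1701]
{'intrinsics': array([[342.9619,   0.    , 316.1662],
       [  0.    , 342.9619, 233.1013],
       [  0.    ,   0.    ,   1.    ]]), 'xyz': array([ 0.5283, -0.0866,  0.335 ]), 'orientation': array([ 2.4102, -1.6259, -0.2343])} [315.0491 239.6339] [314.9362 194.2642] [315.1541 281.8231]
```

View pics/w1.png

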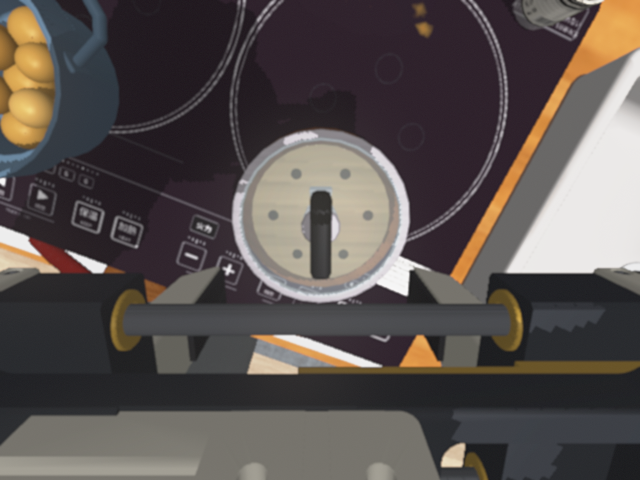

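The wrist view shows the handle at about (320,235), spanning rows 190–280. I predicted (315,239), so it sits about 2–4 mm to the right, and I'll apply a part correction while descending.

```bash
python3 -m jog '[91,0.03,0.03,0.4,0, 91,0.03,0.03,0.5,0, 91,0,0.02,0.5,0, 91,0,0,0.5,0, 91,0,0,0.4,0, 91,0,0,0.25,0, 91,0,0,0.15,0, 91,0,0,0,0]'
python3 -c "
from h import *
go(.4615,-.1136,.094,22)
im=get_image('wrist');cv2.imwrite('pics/w2.png',im[:,:,::-1])"
```

```text
clock: 2.65
position: [0.4624, -0.1255, 0.0962]
ee_rot: [3.086, 0.575, -0.005]
force: [0.7, -0.1, 0.7]
width: 0.988
t 2.65 pos [ 0.4624 -0.1255  0.0962] yaw 21.12 tilt 0.23 F [ 0.7354 -0.1283  0.6658] T [-0.0253  0.0341 -0.0098] w 90.7
units to go [ 0.0866 -0.287   0.0533] turn -0.15 j [ 0.3705  0.4257 -0.282   2.0741  0.1912  0.6684 -1.2407]
```

View pics/w2.png

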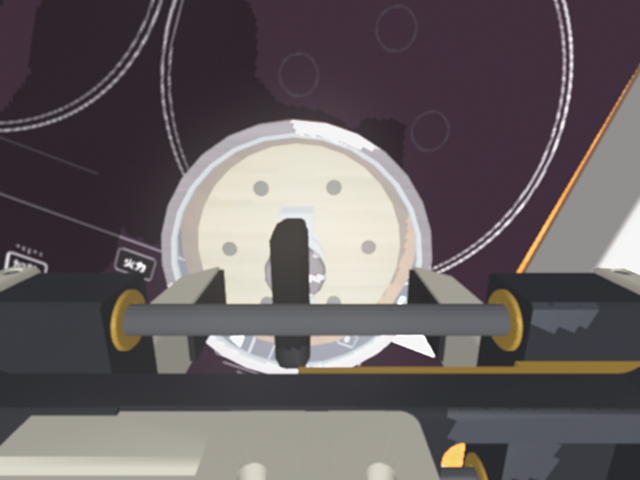

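The sideways drift in descent was about 10 mm: the handle is at u≈290 and the finger midline at u≈316. I'll shift back before gripping.

```bash
python3 -m jog '[91,0.03,-0.12,0,-0.08, 91,0.03,-0.1,0,-0.05, 91,0,-0.05,0,0, 91,0,0,0,0]'
python3 -c "
from h import *
go(.4605,-.1155,.094,22)
im=get_image('wrist')[:,:,::-1];cv2.imwrite('pics/w3.png',im)
m=(im[190:,].max(2)<70).astype('uint8')
for v in (240,260,280,295): print(v,np.nonzero(im[v,230:400].max(1)<70)[0][[0,-1]]+230)
col=np.nonzero(im[150:300,312].max(1)<70)[0]+150;print(col[:1]);print('far end',onz('wrist',315,col[0],.098))
for v in(260,290):
  a=np.nonzero(im[v,230:400].max(1)<70)[0];print(onz('wrist',230+(a[0]+a[-1])/2,v,.098))
"
```

```text
clock: 3.03
position: [0.4623, -0.1148, 0.0996]
ee_rot: [3.08, 0.596, 0.002]
force: [-0.3, 0.0, -0.5]
width: 0.991
t 3.03 pos [ 0.4623 -0.1148  0.0996] yaw 21.89 tilt 0.25 F [-0.2583  0.0135 -0.5317] T [ 0.0204  0.0035 -0.0301] w 90.9
units to go [-0.0476 -0.0017  0.1392] turn -0.02 j [ 0.354   0.415  -0.2887  2.0814  0.1929  0.6675 -1.2522]Traceback (most recent call last):
  File "<string>", line 6, in <module>
    for v in (240,260,280,295): print(v,np.nonzero(im[v,230:400].max(1)<70)[0][[0,-1]]+230)
                                        ~~~~~~~~~~~~~~~~~~~~~~~~~~~~~~~~~~~~~~^^^^^^^^
IndexError: index 0 is out of bounds for axis 0 with size 0
```

```bash
python3 -c "
from h import *
im=cv2.imread('pics/w3.png');m=(im.max(2)<70);m[:215]=0;m[298:]=0;m[:,:250]=0;m[:,380:]=0
for v in range(215,298,8):
  a=np.nonzero(m[v])[0]
  print(v,(a[0],a[-1],len(a)) if len(a) else None)
v=np.nonzero(m.sum(1)>10)[0];print('first',v[0])
c=np.nonzero(m[v[0]+8])[0].mean();print('far end',onz('wrist',c,v[0],.098))
go(.4605,-.1155,.094,22)"
```

```text
215 None
223 None
231 None
239 None
247 None
255 None
263 None
271 (np.int64(297), np.int64(325), 10)
279 (np.int64(297), np.int64(329), 33)
287 (np.int64(297), np.int64(329), 33)
295 (np.int64(297), np.int64(329), 33)
first 270
far end [ 0.4799 -0.1075  0.098 ]
t 3.08 pos [ 0.4625 -0.1149  0.0996] yaw 21.89 tilt 0.27 F [ 0.2752 -0.1048 -0.3461] T [ 0.0123  0.022  -0.0499] w 91.0
units to go [-0.051  -0.0057  0.1404] turn -0.02 j [ 0.354   0.4151 -0.2886  2.0811  0.1929  0.6673 -1.2519]
```

View pics/w3.png

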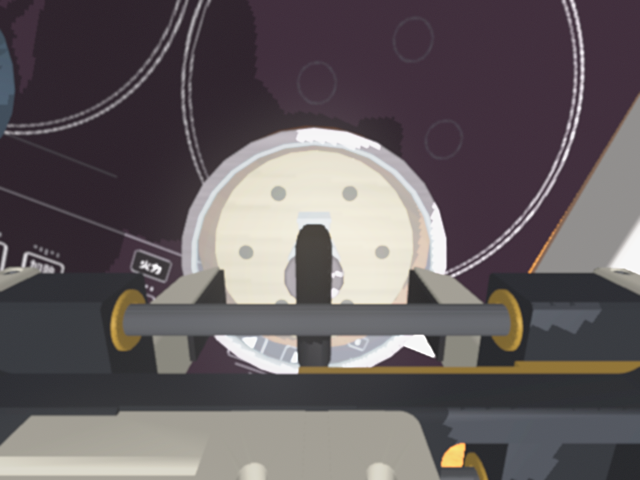

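The handle is now centred between the fingers (u≈313 against 316), with its far end at v≈224. Next I'll lower the last few mm and check the position along the bar.

```bash
python3 -m jog '[91,0,0,0.08,0, 91,0,0,0.07,0, 91,0,0,0,0]'
python3 -c "
from h import *
go(.4605,-.1155,.094,22)
im=get_image('wrist')[:,:,::-1];cv2.imwrite('pics/w4.png',im)
m=(im.max(2)<110);m[:200]=0;m[298:]=0;m[:,280:]&=True;m[:,:285]=0;m[:,345:]=0
r=[(v,np.nonzero(m[v])[0][[0,-1]].tolist()) for v in range(205,298,6) if m[v].sum()>10];print(r)
v=np.nonzero(m.sum(1)>18)[0][0];c=np.mean(np.nonzero(m[v+6])[0]);f=onz('wrist',c,v,.098);print(v,c,'far',f,'centre',f-[.033*.927,.033*.375,0])"
```

```text
clock: 3.33
position: [0.4631, -0.1149, 0.0939]
ee_rot: [3.079, 0.596, 0.005]
force: [-0.2, -0.1, 0.1]
width: 0.991
t 3.33 pos [ 0.4631 -0.1149  0.0939] yaw 21.92 tilt 0.35 F [-0.2369 -0.053   0.1042] T [ 0.0321  0.0307 -0.043 ] w 91.0
units to go [-0.0655 -0.0094 -0.0022] turn -0.01 j [ 0.3501  0.4241 -0.285   2.0862  0.199   0.6518 -1.2575]
[(229, [305, 320]), (235, [299, 326]), (241, [297, 328]), (247, [295, 329]), (253, [295, 330]), (259, [295, 330]), (265, [294, 331]), (271, [294, 331]), (277, [294, 330]), (283, [294, 330]), (289, [295, 330]), (295, [295, 330])]
230 312.5 far [ 0.4978 -0.1003  0.098 ] centre [ 0.4672 -0.1127  0.098 ]
```

```bash
python3 -m jog '[10,0,0,0,0, 10,0,0,0,0, 10,0,0,0,0, 10,0,0,0,0, 10,0,0,0,0, 10,0,0,0,0, 10,0,0,0,0, 10,0,0,0,0, 10,0,0,0,0, 10,0,0,0,0]' 35
python3 -c "
from h import *
go(.4605,-.1155,.094,22)"
```

```text
clock: 4.22
position: [0.4631, -0.1152, 0.0938]
ee_rot: [3.079, 0.596, 0.004]
force: [0.1, -0.1, -0.6]
width: 0.315
t 4.22 pos [ 0.4631 -0.1152  0.0938] yaw 21.89 tilt 0.33 F [ 0.0987 -0.1458 -0.6494] T [ 0.0087 -0.0517 -0.0172] w 28.9
units to go [-0.0624 -0.0159 -0.004 ] turn -0.02 j [ 0.3506  0.4245 -0.2849  2.0857  0.1989  0.6524 -1.2573]
```

```bash
python3 -m jog '[10,0,0,0,0, 10,0,0,0,0, 10,0,0,0,0, 10,0,0,0,0, 10,0,0,0,0]'
python3 -c "
from h import *
go(.4605,-.1155,.094,22)"
```

```text
clock: 4.63
position: [0.463, -0.115, 0.0939]
ee_rot: [3.08, 0.596, 0.004]
force: [-0.1, 0.4, 0.0]
width: 0.171
t 4.63 pos [ 0.463  -0.115   0.0939] yaw 21.9 tilt 0.32 F [-0.1225  0.4078  0.033 ] T [ 0.0161 -0.0185 -0.0232] w 15.7
units to go [-0.0632 -0.0127 -0.0037] turn -0.02 j [ 0.3506  0.4244 -0.2851  2.0858  0.1988  0.6524 -1.2573]
```

Gripped, with an opening of 15.7 mm. I'll lift gently.

```bash
python3 -m jog '[10,0,0,-0.08,0, 10,0,0,-0.08,0, 10,0,0,-0.08,0, 10,0,0,-0.08,0, 10,0,0,-0.12,0, 10,0,0,-0.2,0, 10,0,0,-0.3,0, 10,0,0,-0.35,0, 10,0,0,-0.4,0, 10,0,0,-0.4,0, 10,0,0,-0.4,0, 10,0,0,-0.4,0, 10,0,0,-0.4,0, 10,0,0,-0.35,0, 10,0,0,-0.25,0, 10,0,0,-0.15,0, 10,0,0,-0.07,0, 10,0,0,0,0]'
python3 -c "
from h import *
go(.477,.155,.25,22)"
```

```text
clock: 6.13
position: [0.4577, -0.1129, 0.2721]
ee_rot: [3.081, 0.599, -0.004]
force: [0.3, -0.9, -5.8]
width: 0.172
t 6.13 pos [ 0.4577 -0.1129  0.2721] yaw 22.01 tilt 0.21 F [ 0.2829 -0.8911 -5.786 ] T [-0.0367 -0.0295  0.0274] w 15.8
units to go [ 2.9588 -6.0287  0.5309] turn 0.0 j [ 0.409   0.1914 -0.3303  1.8798  0.0735  1.0835 -1.1369]
```

```bash
python3 -m jog '[10,0.05,-0.1,0,0, 10,0.1,-0.2,0,0, 10,0.15,-0.3,0,0, 10,0.2,-0.4,0,0, 10,0.22,-0.45,0,0, 10,0.22,-0.45,0,0, 10,0.22,-0.45,0,0, 10,0.22,-0.45,0,0, 10,0.22,-0.45,0,0, 10,0.22,-0.45,0,0, 10,0.2,-0.4,0,0, 10,0.2,-0.4,0,0, 10,0.15,-0.3,0.05,0, 10,0.12,-0.25,0.05,0, 10,0.1,-0.2,0.05,0, 10,0.08,-0.15,0.05,0, 10,0.05,-0.1,0,0, 10,0.03,-0.05,0,0, 10,0,0,0,0, 10,0,0,0,0]' >/dev/null
python3 -c "
from h import *
go(.477,.155,.24,22)"
```

```text
t 7.8 pos [0.4666 0.1574 0.2505] yaw 22.34 tilt 1.48 F [ 0.8622  0.2547 -5.0817] T [-0.0284 -0.0339 -0.005 ] w 16.4
units to go [0.2242 0.1556 0.2556] turn 0.06 j [-0.0271  0.2815 -0.4955  1.8393  0.1371  1.0804 -1.7549]
```

```bash
python3 -m jog '[10,0.1,0.07,0.05,0.03, 10,0.08,0.05,0.05,0, 10,0.04,0.03,0,0, 10,0,0,0,0, 10,0,0,0,0]' >/dev/null
python3 - <<'E'
from h import *
go(.477,.155,.24,22)
o=get_image("top")[:,:,::-1].copy();s=get_image("side")[:,:,::-1].copy()
cv2.imwrite("pics/top1.png",o);cv2.imwrite("pics/side1.png",s)
p=observe()["position"];zu=p[2]-.009-.045
print("zu",zu)
def circ(im,n,c,z,r,col):
    q=np.array([proj(n,[c[0]+r*np.cos(u),c[1]+r*np.sin(u),z])+.5 for u in np.linspace(0,6.283,80)])
    cv2.polylines(im,[np.round(q*4*16).astype(int)],True,col,1,cv2.LINE_AA,4)
O=[]
for n,im,(x0,y0) in(("top",o,(170,245)),("side",s,(165,110))):
    b=cv2.resize(im,None,fx=4,fy=4,interpolation=0)
    circ(b,n,p,zu,.078,(0,0,255));circ(b,n,(.4763,.1568),.095,.075,(0,255,0));circ(b,n,p,zu-.035,.0655,(255,0,255))
    O.append(cv2.resize(b[y0*4:y0*4+640,x0*4:x0*4+640],(400,400),interpolation=cv2.INTER_AREA))
cv2.imwrite("pics/c3.png",np.hstack(O))
E
```

```text
t 8.22 pos [0.479 0.152 0.246] yaw 21.88 tilt 1.44 F [ 0.3605 -0.2947 -5.5316] T [-0.0199 -0.0637  0.0186] w 15.7
units to go [-0.0141 -0.0872  0.1499] turn -0.02 j [-0.0219  0.3013 -0.486   1.8241  0.1469  1.0771 -1.7514]
zu 0.1920222763236431
```

View pics/c3.png

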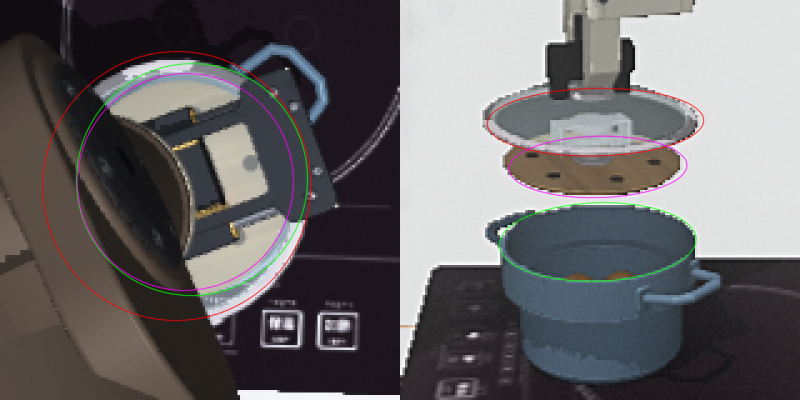

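In the side view the lids hang clear of the pot. The drop lid spans about (503–680) in the crop, against a predicted 507–687, and the glass lid looks slightly tipped (left edge high). Now I'll measure the offset and tilt.

```bash
cat > m.py <<'E'
from h import *
from scipy.optimize import least_squares
def fitdisc(f,zdefault,box,r=.0655):
    s=cv2.imread(f).astype(int);x0,y0,x1,y1=box
    m=((s[:,:,2]-s[:,:,0]>25)).astype(np.uint8);k=np.zeros_like(m);k[y0:y1,x0:x1]=1;m&=k
    m=cv2.morphologyEx(m,cv2.MORPH_CLOSE,np.ones((5,5)))
    c=max(cv2.findContours(m,cv2.RETR_EXTERNAL,cv2.CHAIN_APPROX_NONE)[0],key=cv2.contourArea)
    return c[:,0],cv2.fitEllipse(c)
if __name__=="__main__":
    s=observe();M=R.from_rotvec(s["ee_rot"]).as_matrix();p=s["position"];print("tool z",M[:,2])
    c,e=fitdisc("pics/side1.png",0,(165,160,325,190));print("ellipse",e)
    b=p-[0,0,.089]
    q=np.array([proj("side",b+[.0655*np.cos(u),.0655*np.sin(u),0]) for u in np.linspace(0,6.283,90)],np.float32)
    print("pred level",cv2.fitEllipse(q))
    off=b+M@np.array([0,0,.089])-0  # unused
    t=p+M[:,2]*.089
    B=np.c_[M[:,0],M[:,1]]
    q=np.array([proj("side",t+.0655*B@[np.cos(u),np.sin(u)]) for u in np.linspace(0,6.283,90)],np.float32)
    print("pred tool tilt",t,cv2.fitEllipse(q))
    im=cv2.imread("pics/side1.png")
    cv2.imwrite("pics/c4.png",cv2.resize(im[130:200,180:300],None,fx=6,fy=6,interpolation=0))
E
python3 m.py
```

```text
tool z [-0.0249 -0.0022 -0.9997]
ellipse ((242.17718505859375, 177.50259399414062), (19.314746856689453, 72.17668151855469), 89.75981140136719)
pred level ((243.52566528320312, 176.1639404296875), (24.5644588470459, 71.27088165283203), 88.72493743896484)
pred tool tilt [0.4766 0.1519 0.1571] ((242.28665161132812, 176.2044677734375), (24.420345306396484, 71.36968994140625), 90.19322204589844)
```

View pics/c4.png

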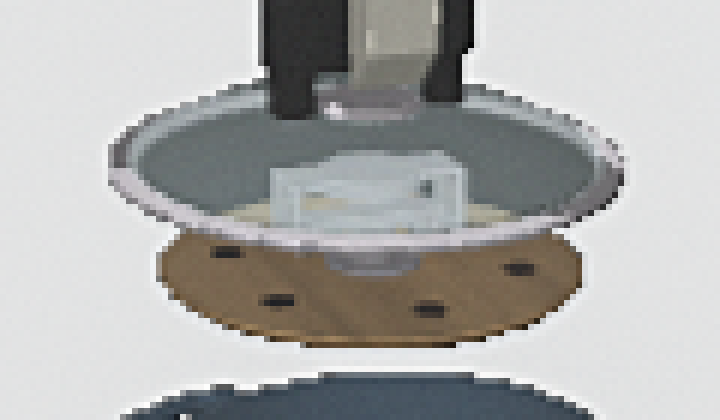

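The drop lid hangs where the tool-tilt prediction puts it (242.2 against 242.3), so the x alignment is right. The tool itself has picked up a 1.4° tilt towards -x. I'll lower partway and watch drift and tilt.

```bash
python3 -m jog '[10,0,-0.03,0.1,0, 10,0,-0.03,0.15,0, 10,0,0,0.2,0, 10,0,0,0.2,0, 10,0,0,0.15,0, 10,0,0,0.1,0, 10,0,0,0.05,0, 10,0,0,0,0, 10,0,0,0,0]' >/dev/null
cat >> h.py <<'E'
def base(b=(.4765,.154)):
    s=observe();M=R.from_rotvec(s["ee_rot"]).as_matrix();t=s["position"]+M[:,2]*.089
    d=M[:,:2].T@(np.array([*b,t[2]])-t)/.04;print("base",t,"tool z",M[:,2],"shift units",d)
E
python3 -c "
from h import *
go(.479,.154,.154,22);base()"
```

```text
t 9.07 pos [0.4756 0.1546 0.2029] yaw 21.95 tilt 1.55 F [ 1.1608 -0.482  -6.4592] T [ 0.0147 -0.0891  0.0286] w 15.8
units to go [0.1053 0.0559 1.2206] turn -0.01 j [-0.0393  0.3443 -0.48    1.8849  0.1759  0.9812 -1.785 ]
base [0.4732 0.1544 0.114 ] tool z [-0.027  -0.0027 -0.9996] shift units [0.0734 0.0401]
```

```bash
python3 -m jog '[10,0,0.2,-0.2,0, 10,-0.1,0.4,-0.2,0, 10,-0.2,0.5,-0.1,0, 10,-0.2,0.5,0,0, 10,-0.2,0.5,0,0, 10,-0.1,0.2,0,0, 10,0,0,0,0, 10,0,0,0,0]' >/dev/null
python3 -c "
from h import *
go(.479,.154,.2,22);base()"
```

```text
t 9.73 pos [0.4845 0.0522 0.2301] yaw 22.02 tilt 1.12 F [ 0.9473  0.3116 -3.5807] T [ 0.0502 -0.0366 -0.0191] w 15.9
units to go [ 0.8405 -2.4071  0.7517] turn 0.0 j [ 0.1493  0.2844 -0.4496  1.8855  0.1384  1.0222 -1.5458]
base [0.4828 0.0521 0.1411] tool z [-0.0195 -0.0013 -0.9998] shift units [ 0.8098 -2.4215]
```

```bash
python3 -m jog '[10,0.03,-0.08,0,0, 10,0.05,-0.15,0,0, 10,0.05,-0.15,0,0, 10,0.05,-0.15,0,0, 10,0.05,-0.15,0,0, 10,0.05,-0.15,0,0, 10,0.05,-0.15,0,0, 10,0.05,-0.15,0,0, 10,0.05,-0.15,0,0, 10,0.05,-0.15,0,0, 10,0.05,-0.15,0,0, 10,0.05,-0.15,0,0, 10,0.05,-0.15,0,0, 10,0.05,-0.15,0,0, 10,0.05,-0.15,0,0, 10,0.05,-0.15,0,0, 10,0.03,-0.1,0,0, 10,0,0,0,0, 10,0,0,0,0]' >/dev/null
python3 -c "
from h import *
go(.479,.154,.2,22);base()"
```

```text
t 11.32 pos [0.4759 0.1734 0.2308] yaw 22.59 tilt 1.12 F [-0.5205 -0.8021 -5.4017] T [-0.0388 -0.1291  0.0171] w 15.7
units to go [-0.1013  0.486   0.768 ] turn 0.1 j [-0.0557  0.3213 -0.4977  1.8405  0.1621  1.0382 -1.7934]
base [0.4741 0.1736 0.1418] tool z [-0.0195  0.0023 -0.9998] shift units [-0.1341  0.4759]
```

Fast moves towards -y reduce the tilt and slow moves towards +y do not add any. I'll do one more cycle, then settle.

```bash
python3 -m jog '[10,0,0.3,0,0, 10,0,0.55,0,0.05, 10,0,0.6,0,0.05, 10,-0.05,0.6,0,0, 10,-0.05,0.6,0,0, 10,-0.05,0.5,0,0, 10,0,0.2,0,0, 10,0,0,0,0, 10,0,0,0,0]' >/dev/null
python3 -c "
from h import *
go(.479,.154,.2,22);base()"
python3 -m jog '[10,0.03,-0.08,0,0, 10,0.05,-0.14,0,0, 10,0.05,-0.14,0,0, 10,0.05,-0.14,0,0, 10,0.05,-0.14,0,0, 10,0.05,-0.14,0,0, 10,0.05,-0.14,0,0, 10,0.05,-0.14,0,0, 10,0.05,-0.14,0,0, 10,0.05,-0.14,0,0, 10,0.05,-0.14,0,0, 10,0.05,-0.14,0,0, 10,0.05,-0.14,0,0, 10,0.05,-0.14,0,0, 10,0.03,-0.1,0,0, 10,0.02,-0.05,0,0, 10,0,0,0,0, 10,0,0,0,0]' >/dev/null
python3 -c "
from h import *
go(.479,.154,.2,22);base()"
```

```text
t 12.07 pos [0.5235 0.035  0.2292] yaw 21.77 tilt 1.12 F [-0.0191  0.4114 -6.4059] T [ 0.0661 -0.0467  0.0008] w 15.6
units to go [ 0.0839 -3.1692  0.7526] turn -0.04 j [ 0.1675  0.3437 -0.4332  1.8035  0.1584  1.0486 -1.5163]
base [0.5217 0.035  0.1403] tool z [-0.0196  0.     -0.9998] shift units [ 0.0531 -3.1815]
t 13.57 pos [0.5171 0.1395 0.2298] yaw 22.38 tilt 1.16 F [ 0.4575 -0.1554 -4.8767] T [-0.0264 -0.0885 -0.03  ] w 15.7
units to go [-0.7289 -0.6887  0.7656] turn 0.06 j [-0.0024  0.3655 -0.4677  1.7762  0.1727  1.0597 -1.7111]
base [0.5153 0.1398 0.1408] tool z [-0.0201  0.003  -0.9998] shift units [-0.7609 -0.6971]
```

The second cycle didn't help. A 1.1° tilt is acceptable, so I'm going on to alignment.

```bash
python3 -m jog '[10,-0.08,-0.07,0,0.03, 10,-0.12,-0.11,0,0.03, 10,-0.12,-0.11,0,0, 10,-0.12,-0.11,0,0, 10,-0.1,-0.1,0,0, 10,-0.06,-0.06,0,0, 10,-0.03,-0.03,0,0, 10,0,0,0,0, 10,0,0,0,0]' >/dev/null
python3 -c "
from h import *
go(.479,.154,.2,22);base()"
```

```text
t 14.32 pos [0.4805 0.1521 0.2308] yaw 21.92 tilt 1.15 F [-0.1275  0.5165 -4.8095] T [-0.0282 -0.0741 -0.0147] w 15.9
units to go [-0.0021 -0.0516  0.7705] turn -0.01 j [-0.0222  0.3157 -0.4851  1.8462  0.1561  1.0364 -1.7573]
base [0.4787 0.1522 0.1418] tool z [-0.02    0.0019 -0.9998] shift units [-0.0341 -0.0615]
```

```bash
python3 -m jog '[10,0,-0.03,0.08,0, 10,0,-0.03,0.12,0, 10,0,0,0.15,0, 10,0,0,0.15,0, 10,0,0,0.12,0, 10,0,0,0.1,0, 10,0,0,0.06,0, 10,0,0,0.03,0, 10,0,0,0,0, 10,0,0,0,0]' >/dev/null
python3 - <<'E'
from h import *
go(.479,.154,.154,22);base()
s=get_image("side")[:,:,::-1];cv2.imwrite("pics/side2.png",s);w=get_image("wrist")[:,:,::-1];cv2.imwrite("pics/w5.png",w)
a=cv2.resize(s[130:270,170:310],(420,420),interpolation=0);b=cv2.resize(w,(380,285));o=np.zeros((420,800,3),np.uint8);o[:,:420]=a;o[:285,420:]=b
cv2.imwrite("pics/c5.png",o)
E
```

```text
t 15.15 pos [0.4794 0.1539 0.1936] yaw 21.85 tilt 1.24 F [-0.2721 -0.548  -4.9683] T [ 0.0199 -0.105  -0.0338] w 16.1
units to go [0.0112 0.0024 0.9907] turn -0.03 j [-0.0378  0.3568 -0.4771  1.8936  0.1835  0.9547 -1.7881]
base [0.4775 0.154  0.1046] tool z [-0.0216  0.0016 -0.9998] shift units [-0.0229 -0.0091]
```

View pics/c5.png

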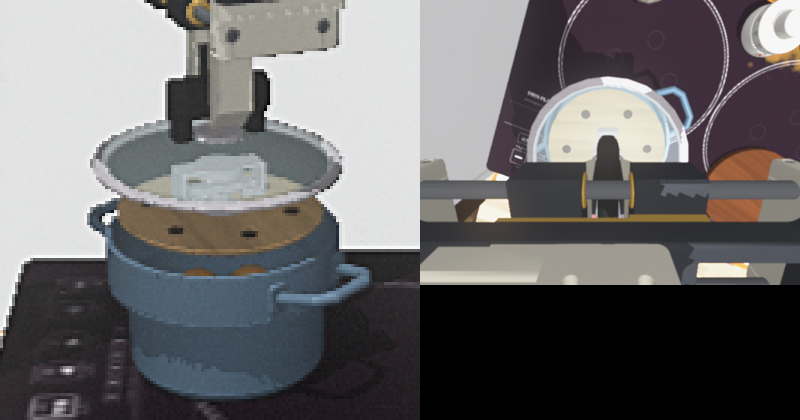

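Run:
```python
from h import *
from m import fitdisc
def ext(c,z,r):
    q=np.array([proj("side",[c[0]+r*np.cos(u),c[1]+r*np.sin(u),z]) for u in np.linspace(0,6.283,90)]);return q[:,0].min(),q[:,0].max(),q[:,0].min()/2+q[:,0].max()/2
s0=cv2.imread("pics/side0.png").astype(int);s2=cv2.imread("pics/side2.png").astype(int)
m=(s0[:,:,0]-s0[:,:,2]>8);
for v in range(196,222,2):
    a=np.nonzero(m[v,200:300])[0]+200; print(v,a[0],a[-1],end=' | ')
print("\npot pred",ext((.4765,.154),.095,.075),ext((.4765,.154),.07,.075))
m=(s2[:,:,2]-s2[:,:,0]>15)
for v in range(194,214,2):
    a=np.nonzero(m[v,200:290])[0]+200; print(v,a[0],a[-1],end=' | ')
print("\nlid pred",ext((.4775,.154),.1046,.0655),ext((.4775,.154),.1096,.0655))
```

```text
196 208 273 | 198 203 277 | 200 200 279 | 202 200 281 | 204 200 282 | 206 202 282 | 208 204 282 | 210 205 282 | 212 205 282 | 214 206 284 | 216 206 284 | 218 206 288 | 220 206 293 | 
pot pred (np.float64(204.11333837426125), np.float64(283.018358608215), np.float64(243.5658484912381)) (np.float64(205.16384669635346), np.float64(283.0594961003092), np.float64(244.11167139833134))
194 222 264 | 196 210 275 | 198 209 276 | 200 209 277 | 202 209 276 | 204 210 276 | 206 212 274 | 208 214 271 | 210 218 268 | 212 223 263 | 
lid pred (np.float64(209.3697475099562), np.float64(278.57173740210675), np.float64(243.97074245603147)) (np.float64(209.16938374342917), np.float64(278.5519429459087), np.float64(243.86066334466892))
```

Measured centres agree: the pot's visible centre is at u≈243.9 (x≈0.4765) and the drop lid's is within about 1 mm of it. Lowering.

```bash
python3 -m jog '[10,0,0,0.06,0, 10,0,0,0.08,0, 10,0,0,0.1,0, 10,0,0,0.1,0, 10,0,0,0.1,0, 10,0,0,0.08,0, 10,0,0,0.06,0, 10,0,0,0.04,0, 10,0,0,0.02,0, 10,0,0,0,0]' >/dev/null
python3 -c "
from h import *
go(.479,.154,.154,22);base()"
```

```text
t 16.08 pos [0.4792 0.154  0.1658] yaw 21.83 tilt 1.17 F [-0.8844  0.8957 -4.7862] T [ 0.0001 -0.065   0.0168] w 15.6
units to go [0.0011 0.0009 0.2942] turn -0.03 j [-0.0494  0.3897 -0.4676  1.9272  0.2074  0.891  -1.8105]
base [0.4774 0.1542 0.0768] tool z [-0.0204  0.0019 -0.9998] shift units [-0.0218 -0.0042]
```

```bash
python3 -m jog '[10,0,0,0.05,0, 10,0,0,0.06,0, 10,0,0,0.06,0, 10,0,0,0.04,0, 10,0,0,0.02,0, 10,0,0,0,0]' >/dev/null
python3 -c "
from h import *
go(.479,.154,.149,22);base()"
python3 -m jog '[10,0,0,0.04,0, 10,0,0,0.04,0, 10,0,0,0.03,0, 10,0,0,0.0,0]' >/dev/null
python3 -c "
from h import *
go(.479,.154,.149,22);base()"
```

```text
t 16.58 pos [0.4794 0.1541 0.156 ] yaw 21.83 tilt 1.12 F [ 0.3792 -0.1052 -5.932 ] T [ 0.0021 -0.0783  0.0371] w 15.2
units to go [-0.0067  0.0014  0.1744] turn -0.03 j [-0.054   0.402  -0.4634  1.9381  0.2165  0.8682 -1.8189]
base [0.4776 0.1543 0.067 ] tool z [-0.0195  0.0022 -0.9998] shift units [-0.0293 -0.0027]
t 16.92 pos [0.4796 0.1544 0.1515] yaw 21.83 tilt 1.08 F [-0.3785 -0.2225 -3.1179] T [ 0.0208 -0.0076  0.0239] w 15.9
units to go [-0.0173  0.0043  0.0633] turn -0.03 j [-0.0564  0.4078 -0.4614  1.9428  0.2209  0.8574 -1.8231]
base [0.478  0.1546 0.0625] tool z [-0.0186  0.0027 -0.9998] shift units [-0.04    0.0014]
```

The load has dropped from about 5.5 N to 3.1 N, so the drop lid is on the step. Now for the last 2–3 mm.

```bash
python3 -m jog '[10,0,0,0.03,0, 10,0,0,0.03,0, 10,0,0,0,0]' >/dev/null
python3 -c "
from h import *
go(.479,.154,.149,22)"
python3 -m jog '[10,0,0,0.03,0, 10,0,0,0.02,0, 10,0,0,0,0]' >/dev/null
python3 -c "
from h import *
go(.479,.154,.149,22)"
```

```text
t 17.17 pos [0.4797 0.1549 0.1499] yaw 21.84 tilt 1.03 F [-0.2211 -0.4165 -0.8009] T [-0.4261 -0.045  -0.1133] w 15.9
units to go [-0.0244  0.0137  0.0225] turn -0.03 j [-0.058   0.4097 -0.4608  1.9447  0.2229  0.8528 -1.8255]
t 17.42 pos [0.4796 0.155  0.1493] yaw 21.86 tilt 0.96 F [-0.5505 -2.5809  0.2662] T [-0.4716 -0.1297 -0.0684] w 15.7
units to go [-0.0227  0.0189  0.0083] turn -0.02 j [-0.0594  0.4099 -0.4603  1.9462  0.2246  0.8506 -1.8274]
```

```bash
python3 -m jog '[10,0,0.01,0.03,0, 10,0,0.01,0.02,0, 10,0,0,0,0]' >/dev/null
python3 -c "
from h import *
go(.479,.154,.149,22)
s=get_image('side')[:,:,::-1];cv2.imwrite('pics/side3.png',s);cv2.imwrite('pics/c6.png',cv2.resize(s[130:270,170:310],(560,560),interpolation=0))"
```

```text
t 17.67 pos [0.4796 0.1551 0.1492] yaw 21.91 tilt 0.88 F [ 0.3958 -0.3143 -0.6736] T [-0.5016 -0.1806 -0.1015] w 15.7
units to go [-0.0229  0.0195  0.0055] turn -0.01 j [-0.0596  0.4094 -0.4603  1.9474  0.2255  0.8488 -1.8275]
```

View pics/c6.png

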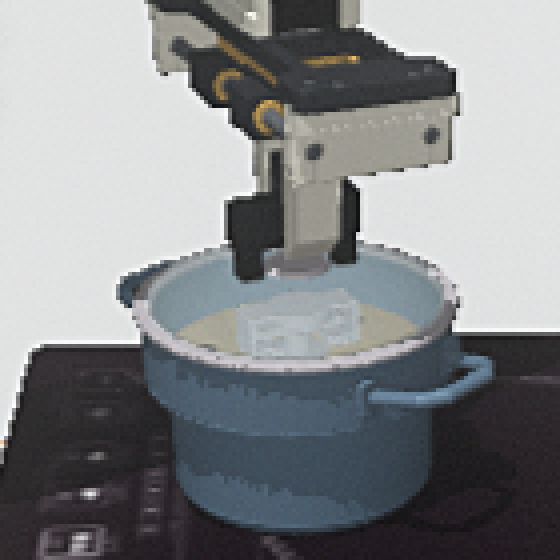

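The glass lid is seated on the rim all round and the drop lid is inside. Now the quarter turn back (tool −, which brings joint 7 towards 0).

```bash
python3 -m jog '[10,0,0,0,-0.3, 10,0,0,0,-0.6, 10,0,0,0,-0.8, 10,0,0,0,-0.8, 10,0,0,0,-0.8, 10,0,0,0,-0.8, 10,0,0,0,-0.8, 10,0,0,0,-0.6, 10,0,0,0,-0.4, 10,0,0,0,0]' >/dev/null
python3 -c "
from h import *
go(.4796,.1551,.1492,112)"
```

```text
t 18.55 pos [0.4836 0.1485 0.1489] yaw 58.49 tilt 0.63 F [-3.1476 -0.1338  3.9216] T [0.0266 0.4586 0.0836] w 16.0
units to go [ 0.0882 -0.1712 -0.008 ] turn -8.92 j [ 0.0601  0.4408 -0.6106  1.9369  0.3222  0.8731 -1.2681]
```

The turn drifted about 7 mm in xy, so I'll correct that and continue in smaller pieces.

```bash
python3 -m jog '[10,0.03,-0.06,-0.02,0, 10,0.03,-0.06,0,0, 10,0.02,-0.04,0,-0.2, 10,0.02,-0.03,0,-0.4, 10,0.02,-0.03,0,-0.6, 10,0.02,-0.03,0,-0.6, 10,0.0,0,0,-0.4, 10,0,0,0,-0.2, 10,0,0,0,0]' >/dev/null
python3 -c "
from h import *
go(.4796,.1551,.1492,112)"
```

```text
t 19.3 pos [0.4775 0.1587 0.1491] yaw 73.34 tilt 0.65 F [ 0.2818 -1.139   0.0072] T [-0.3731 -0.2729 -0.0685] w 15.8
units to go [-0.0701  0.0769 -0.0028] turn -6.44 j [ 0.0834  0.4523 -0.6765  1.9395  0.3615  0.8846 -1.0711]
```

```bash
python3 -m jog '[10,-0.03,0.03,0,-0.3, 10,-0.02,0.02,0,-0.5, 10,0,0,0,-0.6, 10,0,0,0,-0.6, 10,0,0,0,-0.5, 10,0,0,0,-0.3, 10,0,0,0,0]' >/dev/null
python3 -c "
from h import *
go(.4796,.1551,.1492,112)"
```

```text
t 19.88 pos [0.4789 0.156  0.1492] yaw 90.4 tilt 0.66 F [-0.8872 -1.0463 -0.4184] T [-0.2631 -0.249  -0.057 ] w 15.6
units to go [-0.0215  0.0168 -0.0002] turn -3.6 j [ 0.1386  0.4729 -0.7494  1.9346  0.4083  0.9026 -0.8118]
```

```bash
python3 -m jog '[10,-0.01,0,0,-0.3, 10,-0.01,0,0,-0.5, 10,-0.01,0,0,-0.7, 10,-0.01,-0.01,0,-0.7, 10,0,-0.01,0,-0.7, 10,0,0,0,-0.4, 10,0,0,0,-0.2, 10,0,0,0,0]' >/dev/null
python3 -c "
from h import *
go(.4796,.1551,.1492,112)"
```

```text
t 20.55 pos [0.4787 0.1542 0.1493] yaw 111.36 tilt 0.63 F [-0.4988 -1.9437  0.0908] T [-0.2497 -0.262  -0.1118] w 15.5
units to go [0.0119 0.0283 0.0018] turn -0.11 j [ 0.2025  0.5004 -0.8411  1.9326  0.4668  0.9261 -0.4988]
```

Run:
```python
from h import *
s=get_image("side")[:,:,::-1];w=get_image("wrist")[:,:,::-1];t=get_image("top")[:,:,::-1]
cv2.imwrite("pics/side4.png",s);cv2.imwrite("pics/top4.png",t);cv2.imwrite("pics/w6.png",w)
o=np.zeros((600,800,3),np.uint8)
o[:360,:480]=cv2.resize(s[175:235,200:280],(480,360),interpolation=cv2.INTER_CUBIC)
o[:240,480:]=cv2.resize(w,(320,240));o[240:560,480:]=cv2.resize(t[240:400,170:330],(320,320))
o[360:600,:480]=cv2.resize(cv2.imread("pics/side3.png")[185:225,200:280],(480,240),interpolation=cv2.INTER_CUBIC)
cv2.imwrite("pics/c7.png",o)
```

```text
(no output)
```

View pics/c7.png

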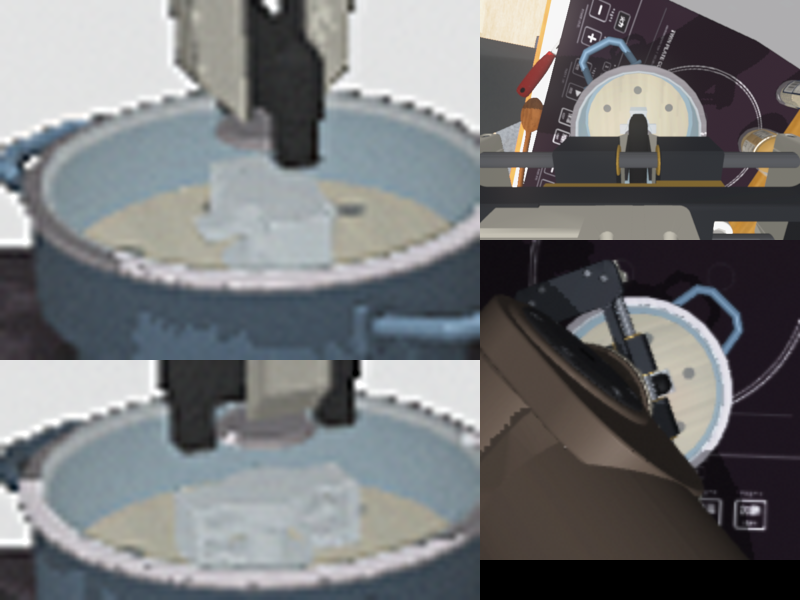

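The catch block has turned and the bar's end shows beside it, near crop (205,232). To confirm the drop lid stayed put, I'll check its hole pattern: holes at ±30° from the handle axis mean it co-rotated, and holes at 0/±60° mean it stayed.

Run:
```python
from h import *
c=(.478,.155)
def holes(n,f,z,box,cen):
    im=cv2.imread(f);g=im.max(2);x0,y0,x1,y1=box
    d=cv2.morphologyEx(g,cv2.MORPH_BLACKHAT,np.ones((15,15),np.uint8))
    k=np.zeros_like(d);k[y0:y1,x0:x1]=d[y0:y1,x0:x1]
    N,l,st,ce=cv2.connectedComponentsWithStats((k>25).astype(np.uint8))
    for i in range(1,N):
        if 8<st[i][4]<400:
            p=onz(n,*ce[i],z)[:2]-cen;r=np.linalg.norm(p)
            if .03<r<.056: print(n,ce[i].round(1),st[i][2:],"r",r.round(4),"ang",np.degrees(np.arctan2(p[1],p[0])).round(1))
print("start top");holes("top","pics/top0.png",.017,(350,265,470,390),(.4605,-.1113))
print("now top");holes("top","pics/top4.png",.07,(190,255,310,390),c)
print("now wrist");holes("wrist","pics/w6.png",.07,(200,130,460,300),c)
print("before side");holes("side","pics/side3.png",.07,(200,180,285,235),c)
print("now side");holes("side","pics/side4.png",.07,(200,180,285,235),c)
```

```text
start top
top [409.9 301.8] [ 6  6 28] r 0.0448 ang -9.9
top [385.9 310.7] [ 6  6 29] r 0.0436 ang 51.2
top [429.7 318.4] [ 6  6 29] r 0.0461 ang -69.6
top [381.7 336.4] [ 6  6 29] r 0.0439 ang 114.0
top [401.5 352.9] [ 6  6 27] r 0.0458 ang 173.9
now top
top [273.9 306.3] [ 7  6 33] r 0.0428 ang -70.7
now wrist
wrist [315.1 180. ] [ 17  17 212] r 0.0448 ang 112.2
wrist [254.  216.3] [ 15  16 189] r 0.045 ang 172.1
wrist [377.4 215.2] [ 16  16 200] r 0.0448 ang 52.1
wrist [279.9 297.9] [3 4 9] r 0.0423 ang -104.1
before side
side [237.6 225.7] [ 6  5 14] r 0.0395 ang -112.1
now side
side [258.  209.5] [ 5  2 10] r 0.0433 ang 53.1
```

The holes are at 52/112/172/−70°, the same as at the start (51/114/174/−70°). The drop lid stayed and the lid turned 89.5°, so the catch is free. Now I'll lift slowly and check the force.

```bash
python3 -m jog '[10,0,0,-0.02,0, 10,0,0,-0.03,0, 10,0,0,-0.04,0, 10,0,0,-0.05,0, 10,0,0,-0.05,0, 10,0,0,-0.05,0, 10,0,0,-0.03,0, 10,0,0,0,0]' >/dev/null
python3 -c "
from h import *
go(.4787,.1542,.2493,112)"
```

```text
t 21.37 pos [0.4774 0.1557 0.1606] yaw 111.21 tilt 0.68 F [ 0.2046 -0.111  -3.8195] T [ 0.0115 -0.1444  0.0183] w 15.7
units to go [-0.0514 -0.0087 -2.2175] turn -0.13 j [ 0.2105  0.4862 -0.8523  1.9208  0.448   0.9485 -0.4877]
```

3.8 N is the glass lid alone. I'll continue up.

```bash
python3 -m jog '[10,-0.02,0,-0.05,0, 10,-0.02,0,-0.07,0, 10,-0.01,0,-0.1,0, 10,-0.01,0,-0.12,0, 10,0,0,-0.12,0, 10,0,0,-0.12,0, 10,0,0,-0.12,0, 10,0,0,-0.12,0, 10,0,0,-0.12,0, 10,0,0,-0.1,0, 10,0,0,-0.06,0, 10,0,0,-0.03,0, 10,0,0,0,0, 10,0,0,0,0]' >/dev/null
python3 -c "
from h import *
go(.4787,.1542,.2493,112)"
```

```text
t 22.53 pos [0.479  0.1536 0.2116] yaw 111.21 tilt 0.61 F [ 0.146   0.0156 -3.8994] T [ 0.0222 -0.1936  0.0033] w 16.0
units to go [ 0.0135 -0.0108 -0.9423] turn -0.13 j [ 0.2546  0.4273 -0.892   1.8587  0.3821  1.0487 -0.4222]
```

```bash
python3 -m jog '[10,0,0,-0.05,0, 10,0,0,-0.08,0, 10,0,0,-0.12,0, 10,0,0,-0.13,0, 10,0,0,-0.13,0, 10,0,0,-0.12,0, 10,0,0,-0.1,0, 10,0,0,-0.06,0, 10,0,0,-0.02,0, 10,0,0,0,0, 10,0,0,0,0, 10,0,0,0,0, 10,0,0,0,0]' >/dev/null
python3 - <<'E'
from h import *
go(.4787,.1542,.2493,112)
s=get_image("side")[:,:,::-1].copy();cv2.imwrite("pics/side5.png",s)
t=get_image("top")[:,:,::-1].copy();cv2.imwrite("pics/top5.png",t)
go(.4787,.1542,.2493,112);print(observe()["dq"])
# pot shift vs start in the side view
a=cv2.imread("pics/side0.png");b=s
A=cv2.cvtColor(a[225:262,200:300],cv2.COLOR_BGR2GRAY);B=cv2.cvtColor(b[215:272,190:310],cv2.COLOR_BGR2GRAY)
r=cv2.matchTemplate(B,A,cv2.TM_CCOEFF_NORMED);print("pot match",cv2.minMaxLoc(r)[1::2], "expect (10,10)")
m=(b[:,:,2].astype(int)-b[:,:,0]>15)
for v in range(196,224,3):
    q=np.nonzero(m[v,200:290])[0]+200
    if len(q):print(v,q[0],q[-1],len(q),end=" | ")
for z in(.07,):
    q=np.array([proj("side",[.4775+.0655*np.cos(u),.155+.0655*np.sin(u),z]) for u in np.linspace(0,6.28,80)]);print("\npred disc",q.min(0),q.max(0))
# rim band of glass lid: level?
d=cv2.absdiff(a,b).max(2)[120:200,150:330]
print([ (v+120,(np.nonzero(d[v]>40)[0][[0,-1]]+150).tolist()) for v in range(0,75,5) if (d[v]>40).any()])
M=R.from_rotvec(observe()["ee_rot"]).as_matrix();P=observe()["position"]+M[:,2]*.054
q=np.array([proj("side",P+.078*M[:,:2]@[np.cos(u),np.sin(u)]) for u in np.linspace(0,6.28,80)]);print("pred rim",q.min(0),q.max(0))
E
```

```text
t 23.62 pos [0.4789 0.1537 0.2472] yaw 111.23 tilt 0.66 F [-0.4833 -0.3975 -3.4066] T [-0.0181 -0.1838 -0.034 ] w 15.9
units to go [ 0.0129 -0.0013 -0.0532] turn -0.13 j [ 0.2776  0.3904 -0.9134  1.8097  0.3414  1.1214 -0.3841]
t 23.72 pos [0.4789 0.1537 0.2472] yaw 111.23 tilt 0.66 F [ 0.5248 -0.0336 -3.6705] T [ 0.0097 -0.1462  0.0119] w 15.5
units to go [ 0.0133 -0.0013 -0.0536] turn -0.13 j [ 0.2776  0.3904 -0.9134  1.8097  0.3414  1.1214 -0.384 ]
[ 0.0012  0.0002  0.0003  0.0003 -0.0008  0.0008 -0.0005]
pot match (0.9868903756141663, (10, 10)) expect (10,10)
205 237 256 20 | 208 224 268 36 | 211 217 273 35 | 214 213 275 50 | 217 216 267 32 | 220 226 258 25 | 
pred disc [210.7522 203.7828] [278.6669 232.4048]
[(120, [225, 256]), (125, [226, 256]), (130, [226, 256]), (135, [228, 255]), (140, [234, 251]), (145, [216, 268]), (150, [204, 280]), (155, [199, 281]), (160, [200, 283]), (165, [206, 277]), (170, [226, 257])]
pred rim [199.0102 144.2386] [285.5271 170.5427]
```

The pot hasn't moved (template match at exactly (10,10)). The lid is still, 98 mm above the rim and 0.66° from level, carrying only the glass lid's weight. The drop lid is visible inside the pot at its step position. Handing in.

```bash
python3 -c "
from cell import *
print(sign_off())"
```

```text
the job is handed in; nothing more can be done
None
```

The job is handed in: the drop lid sits on the step inside the pot, and the arm holds the glass lid alone about 98 mm above the rim. I gripped both lids by the handle, lowered them until the rim carried the weight, turned the glass lid 89.5° and lifted it straight up. It took 23.7 s of the 54 s allowed.

**Last checks:**
- **Drop lid:** its holes were at the same angles after the turn as at the start, to within about 2°. In the side view after the lift, it was at step height. I judged this from pixel rows, not from a viewed picture.
- **Weight held:** the force fell from about 5.5 N with both lids to about 3.7 N.
- **Stillness and pot:** joint speeds were about zero, and the pot had not moved in the side view.

**What was off:**
- The tool tilted up to 1.5° during transport, and two correcting moves only partly fixed it. It ended at 0.66° from level.
- During the turn the glass lid slid about 7 mm off position on the rim. I brought it back before lifting.
- The top camera put the lid about 4 mm from where the gripper found it; I allowed for that when aligning over the pot.
- I did not check the jars, timer and carton again afterwards; the arm stayed well clear of them.

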